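# Crack the seal of the dry box and hold its lid ajar

## Robot

A 6-joint arm with a two-finger parallel gripper is mounted at the origin on a cart in front of the work surface, level with it; the furniture and walls round the work are solid. World frame = base frame: x ahead of the robot, y to its left, z up, the work surface at z = 0. Lengths are in m, angles in rad, forces in N, time in s.
With the tool pointing down it reaches from about 0.35 to 0.975 m from the base axis. Payload 4.9 kg.
Tool frame: the origin (TCP) lies midway between the tips of the shut fingers; the grasp point (between the pads) lies 19 mm behind it; z points along the fingers, y is the line along which they close (so a half turn about z gives the same grasp; the last joint's range is limited). The gripper opens to 85 mm and grips with 20 to 120 N. Pads are 22 mm wide; open, the fingers measure 114 mm over their backs; the gripper's body (76 mm by 85 mm) begins 54 mm behind the grasp point. The pads swing forward as they close: fully open they stand 13 mm farther back than shut.
Start: joints at [-1.412, 0.053, 1.613, -0, 1.476, -0.119], TCP at [0.171, -0.601, 0.231] pointing down, gripper open.
Joint ranges: [-3.01, 3.01], [-1.01, 2.22], [0.06, 2.58], [-1.02, 4.17], [0.09, 2.62], [-3.14, 3.14]. Speed limits (rad/s): [2.57, 2.57, 3.14, 3.14, 3.14, 3.14].

## Interface

Orientations are given as a rotation vector (axis times angle).
In Python, from station import ctrl gives the robot as it stands. The module is installed in compiled form; this text tells all that it offers.
- The arm moves only by the shell command python3 -m handwheel 'ROWS' [OPENING] [FORCE]. ROWS is JSON, a list of rows, each a list of 2 entries, a list of its own where there are three numbers: the shift along the tool's x, y, z in cm, then the turn, a rotation vector about the tool's x, y, z in rad. In form: [[[tx, ty, tz], [ax, ay, az]], ...]. A call has 1 to 5 rows; each row is the pose to reach, as a shift and turn from the pose commanded when the call began, along the tool's axes at that moment; what a row does not reach only later rows make up. A row lasts 1/8 s, in which the tool goes at most 62.5 mm and 10.7 degrees, less where a joint would pass 70% of its speed; a pose out of reach is approached as far as the arm can. A call with a gripper value outside its range is refused whole. OPENING is the gripper's target within -1 to 1 (shut at 1, half-way at 0, fully open at -1), set as the call begins (- or left out, the last holds). The fingers move at their own pace and stop on an object; FORCE is the grip in N (left out, the last holds). Time passes only in rows, so rows that repeat a pose let the fingers close. It gives the time, the measured TCP pose, the force, the opening and the grip force at its end, in the units of the state.
- ctrl.get_obs(): the state, without advancing time (a new reading comes with each control period).
- ctrl.get_image(name): name is "scene" or "side" or "wrist"; returns the picture (480x640x3 uint8, blue, green, red); there is no depth.
- ctrl.calibration(name): a dict with "fx", "fy", "cx", "cy" (pixels), "R" (3x3) and "t" (3): a world point X has camera coordinates R X + t. Camera axes: x right, y down, z forward; pixel columns grow to the right and rows downward; lengths in m; the calibration is good to about 2 mm. A picture is of the moment at which its call begins: read the wrist's pose just before it. calibration takes no time and is no camera call; for the wrist camera it gives the pose at the moment of the call.
- ctrl.finish_job(): hands the job in; it is judged then, once.
Trained networks look in the newest picture that a camera, given by its name, has taken for a name from the list of things; names that differ only in an ending like _2 or _b are one class to them, and where a whole thing is asked for, a point or a joint stands for the part that bears it (a point fixed in the world has none). Each returns a list of dicts, best first, with "score" (0 to 1); they miss things now and then, are a little off and sometimes report something else, mostly with a low value. They report only what shows in the picture. A call takes as long as a camera call. They do not tell look-alikes from the thing itself.
- ctrl.look_for(camera, query): "position" ([column, row] in pixels, amid what is visible of it).
- ctrl.landmark_of(camera, query): "position" ([column, row] in pixels: a listed point, or the origin of a listed thing).
The state is a dict: "t": time; "q": joint angles; "dq": joint speeds; "effort": joint torques, N m; "tool_pos": TCP position; "tool_rot": TCP orientation; "contact_force": force on the tool from outside, world axes, zero at the start; "wrist_torque": the same for the moment, N m; "opening": finger opening in m; "grip_force": force on a finger pad.
Only numpy, scipy, OpenCV 4.12 (cv2) and the standard library are available. Lean on these libraries where they do the work, as an engineer would, in place of code of your own. Each camera call takes 0.05 s, during which the arm holds its last target. There are 200 camera calls.

## Task

Open the grey dry box a crack to vent it: first slide the orange guard panel straight up out of its slots in front of the lid handle, lower it upright into the blue bin, bottom edge first, and let go of it there. Then take the lid by its steel handle, pull until the sticky seal breaks, without letting the lid fly up, and finish while still holding the lid by the handle, steady, with a gap of about 2 cm at its front edge. Leave the other things where they are.

Things in the scene. Friction and masses are not known exactly. Their poses are not given: they have to be found in the camera images.
- drybox: Grey box 150 (x) x 180 (y) mm with a white lid, fixed to the bench; lid top 80 mm above the bench. Origin at the centre of its underside; -x is its front, towards the robot (turned by up to 0.25 rad), +x its hinge side, z up.
- slots (a point): On the middle of the foot rest (30 mm above the bench, 86 mm in front of the box's origin) on which the guard panel stands, between two upright aluminium channels on the box's front; axes as the box. Channels: 43 to 59 mm to either side (y), 11 mm fore and aft (x), tops 55 mm above this point. The panel slides freely straight up in their 8 mm slots and is clear once raised 55 mm.
- guard_center (a point): Centre of the orange guard panel, loose, flat: 5 mm thick (its x), 100 mm wide (y), 135 mm tall (z, up), 0.09 kg. At the start its axes are the box's and its top edge, 67.5 mm above this centre, is 165 mm above the bench, 50 mm higher than the lid handle behind it. Pinch it across its thickness, mid-width, about 20 mm below the top edge, with the fingertips over 120 mm above the bench.
- guard_foot (a point): Middle of the panel's lower edge, 67.5 mm below its centre; the axes are the panel's.
- guard: The orange guard panel itself; origin at the middle of its lower edge, axes as above.
- blue_bin: Blue open-topped bin standing loose on the bench, 0.8 kg, 125 (x) x 165 (y) x 85 mm high, walls and floor 5 mm thick. Origin at the centre of its underside, z up. The panel's 100 mm width fits along the bin's y; let go upright near the middle it stands or leans against a wall.
- handle (a point): Middle of the lid's handle: a straight round steel bar 10 mm thick along the box's y, 86 mm clear between its two posts, its axis 30 mm above the lid top (110 mm above the bench when shut). Pinch it at its middle across the box's x; it can turn between the fingers while the lid tilts. With the panel in its slots only about 12 mm are free between bar and panel.
- lid_hinge (a point): Middle of the lid's hinge axis, which runs along the box's y at the far top edge. With the lid shut the handle's middle is 147 mm nearer the front than this point and 36 mm higher; opening lifts the handle on an arc about it. The lid's front edge is 159 mm from it.
- lid: The white lid, 154 x 186 x 10 mm, 0.35 kg, with its handle; the lid hinge is its origin. Left alone it falls shut.
- lid_angle (a joint): Opening angle of the lid in rad, 0 = shut, stop at 0.33; 0.126 is a 20 mm gap at the front edge. The gasket sticks: the upward pull at the handle rises steeply to a peak of about 15 N within the first 1 mm or so of lift, falls below 6 N by 0.05 rad (7 mm of lift), and then stays at 3 to 5 N, lid weight and spring, which pull the lid shut again when it is let go.
- red_basket: Red slotted basket, 131 x 163 x 85 mm, a bystander: leave it. Origin at the centre of its underside. It and the blue bin stand on opposite sides of the dry box, either way round.
- jar: Clear screw jar with a yellow cap, 60 mm across and 76 mm high, a bystander. Origin at the centre of its underside.
- yellow_tape: Roll of yellow masking tape lying flat, 100 mm across, 25 mm high, a bystander. Origin at the centre of its underside.
- hex_set: Red folding hex key set, 45 x 78 x 20 mm, a bystander. Origin at the centre of its underside.
There are look-alikes about, which are no part of the job. Of the things shaped like the guard, the orange one is meant.

How it is judged:
By the outcome, as a careful person would: the job done as asked, in the order asked, and still so for the second after the job is handed in, while the arm keeps its last pose, push and grip.
It also fails if it takes over 51 s, if anything falls off the work surface, if the arm or the gripper's body presses on something with over 40 N, if the wrist force passes 120 N, or if a joint passes its speed limit or range.

## Working session

There is one attempt and no reset: what is moved stays moved. The work goes in short steps, Python scripts to look and compute and a shell command to move; the robot and the scene stay as the last step left them, time stands still between calls to the robot, and variables do not carry over. Pictures are saved under pics/ and viewed, at most 10 in all, crops included, and the job is handed in when it is done.

```bash
mkdir -p pics; cat > h.py <<'E'
import numpy as np, cv2
from scipy.spatial.transform import Rotation as Ro
from station import ctrl
def ray(cal,px):
    d=np.array([(px[0]-cal['cx'])/cal['fx'],(px[1]-cal['cy'])/cal['fy'],1.])
    R=np.array(cal['R']);t=np.array(cal['t']);return -R.T@t,R.T@d
def onz(cal,px,z):
    c,d=ray(cal,px);return c+d*(z-c[2])/d[2]
def proj(cal,X):
    p=np.array(cal['R'])@np.array(X)+np.array(cal['t']);return [cal['fx']*p[0]/p[2]+cal['cx'],cal['fy']*p[1]/p[2]+cal['cy']]
def tri(obs):
    A=np.zeros((3,3));b=np.zeros(3)
    for cal,px in obs:
        c,d=ray(cal,px);d=d/np.linalg.norm(d);P=np.eye(3)-np.outer(d,d);A+=P;b+=P@c
    return np.linalg.solve(A,b)
def totool(X,o=None):
    o=o or ctrl.get_obs();return Ro.from_rotvec(o['tool_rot']).inv().apply(np.array(X)-np.array(o['tool_pos']))*100
E
python3 - <<'E'
from h import *
np.set_printoptions(precision=3,suppress=True)
im={}
for c in ['scene','side']:
    im[c]=ctrl.get_image(c); cv2.imwrite(f'pics/{c}0.png',im[c])
cal={c:ctrl.calibration(c) for c in im}
for q,z in [('guard_center',.0975),('guard_foot',.03),('slots',.03),('handle',.11),('lid_hinge',.074),('drybox',0),('blue_bin',0),('red_basket',0)]:
    for c in im:
        for r in ctrl.landmark_of(c,q)[:3]:
            print(q,c,np.round(r['position'],1),round(r['score'],2),onz(cal[c],r['position'],z))
o=ctrl.get_obs();print(o['t'],o['tool_rot'],o['opening'],Ro.from_rotvec(o['tool_rot']).as_matrix())
E
```

```text
guard_center scene [319.4 303.9] 0.78 [0.463 0.131 0.098]
guard_center scene [309.1 244.4] 0.59 [0.561 0.003 0.098]
guard_center scene [316.1 185.4] 0.54 [ 0.646 -0.179  0.098]
guard_center side [348.5 274.8] 0.94 [0.471 0.15  0.098]
guard_center side [313.8 240.4] 0.62 [ 0.566 -0.01   0.098]
guard_foot scene [307.2 260.9] 0.74 [ 0.571 -0.002  0.03 ]
guard_foot scene [318.4 322.2] 0.59 [0.466 0.133 0.03 ]
guard_foot side [348.5 298. ] 0.71 [0.471 0.145 0.03 ]
guard_foot side [314.  259.7] 0.54 [ 0.569 -0.027  0.03 ]
slots scene [310.4 259.9] 0.94 [ 0.566 -0.008  0.03 ]
slots side [314.5 261.6] 0.98 [ 0.566 -0.018  0.03 ]
handle scene [302.1 236.8] 0.97 [ 0.581 -0.     0.11 ]
handle side [248.3 254.8] 0.65 [0.714 0.092 0.11 ]
handle side [307.1 237.4] 0.64 [ 0.582 -0.002  0.11 ]
handle side [282.2 274.6] 0.18 [0.619 0.176 0.11 ]
lid_hinge scene [243.6 232.7] 0.67 [0.727 0.026 0.074]
lid_hinge scene [195.3 333.2] 0.15 [0.652 0.296 0.074]
drybox scene [302.5 236.8] 0.59 [ 0.635 -0.087  0.   ]
drybox scene [276.  260.1] 0.56 [0.653 0.011 0.   ]
blue_bin scene [393.8 196.6] 0.76 [ 0.491 -0.338  0.   ]
blue_bin side [345.9 214.2] 0.93 [ 0.498 -0.369  0.   ]
red_basket scene [262.5 393.8] 0.64 [0.491 0.311 0.   ]
red_basket side [333.9 351.5] 0.69 [0.496 0.301 0.   ]
0.9 [3.111 0.435 0.   ] 0.08532288579972097 [[ 0.962  0.274  0.   ]
 [ 0.274 -0.962 -0.   ]
 [-0.     0.    -1.   ]]
```

View pics/scene0.png

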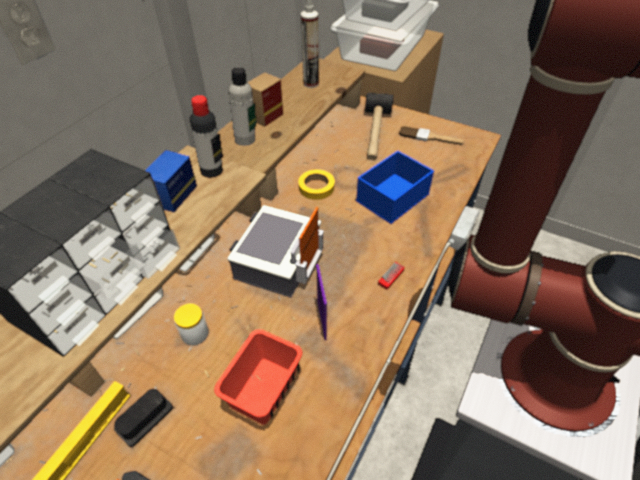

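View pics/side0.png

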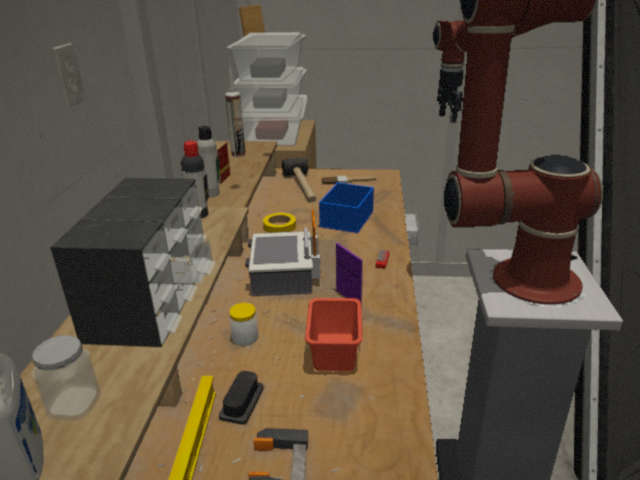

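```bash
python3 - <<'E'
from h import *
np.set_printoptions(precision=3,suppress=True)
a=cv2.imread('pics/scene0.png');b=cv2.imread('pics/side0.png')
ca,cb=ctrl.calibration('scene'),ctrl.calibration('side')
cv2.imwrite('pics/crop1.png',np.hstack([cv2.resize(a[190:350,220:350],(390,480)),cv2.resize(b[190:320,240:370],(400,480))]))
hsv=cv2.cvtColor(a,cv2.COLOR_BGR2HSV)
m=cv2.inRange(hsv,(5,200,120),(14,255,255)); n,l,s,_=cv2.connectedComponentsWithStats(m)
for i in range(1,n):
    if s[i,4]>60: 
        print(s[i]); ys,xs=np.where(l==i); pts=np.stack([xs,ys],1).astype(np.float32)
        print(cv2.approxPolyDP(cv2.convexHull(pts),3,True).reshape(-1,2))
m=cv2.inRange(hsv,(105,150,60),(125,255,255))[140:230,340:450]; ys,xs=np.where(m>0)
h=cv2.approxPolyDP(cv2.convexHull(np.stack([xs+340,ys+140],1).astype(np.float32)),3,True).reshape(-1,2)
for p in h: print('bin',p,onz(ca,p,.085),onz(ca,p,0))
for q,z in (('handle',.11),('slots',.03)):
    P=dict(handle=([302.1,236.8],[307.1,237.4]),slots=([310.4,259.9],[314.5,261.6]))[q]
    print(q,tri([(ca,P[0]),(cb,P[1])]))
print('bin',tri([(ca,[393.8,196.6]),(cb,[345.9,214.2])]))
E
```

```text
[300 208  18  31  72]
[[317. 208.]
 [300. 238.]]
bin [432. 171.] [ 0.413 -0.387  0.085] [ 0.437 -0.493  0.   ]
bin [427. 193.] [ 0.394 -0.299  0.085] [ 0.416 -0.395  0.   ]
bin [391. 222.] [ 0.433 -0.161  0.085] [ 0.459 -0.243  0.   ]
bin [357. 200.] [ 0.537 -0.192  0.085] [ 0.574 -0.277 -0.   ]
bin [359. 177.] [ 0.571 -0.273  0.085] [ 0.612 -0.367 -0.   ]
bin [397. 152.] [ 0.526 -0.419  0.085] [ 0.561 -0.528 -0.   ]
handle [0.581 0.    0.111]
slots [ 0.564 -0.003  0.038]
bin [ 0.491 -0.323  0.019]
```

View pics/crop1.png

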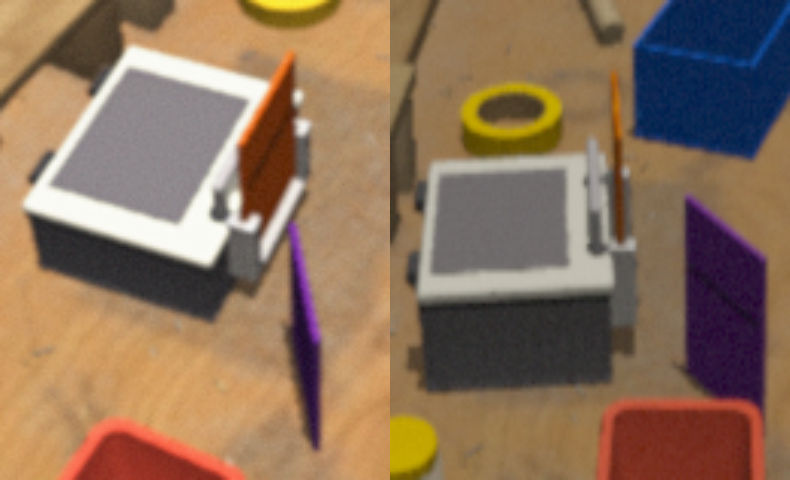

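The orange panel stands in the channels behind the handle, with its top edge in the scene from (317,208) to (300,238). The free-standing purple panel at (320,304) is the look-alike. Orange at (309,244) is the one meant, because it matches both the colour and the slots. The blue bin is at (394,190).

```bash
python3 -m handwheel '[[[4.8,-3.2,-2],[0,0,-0.15]],[[9.7,-6.4,-4],[0,0,-0.3]],[[14.5,-9.7,-6],[0,0,-0.45]],[[19.4,-12.9,-8],[0,0,-0.6]],[[24.2,-16.1,-10],[0,0,-0.75]]]'
python3 - <<'E'
from h import *
np.set_printoptions(precision=3,suppress=True)
ca=ctrl.calibration('scene')
p,q=onz(ca,[317.5,207.5],.165),onz(ca,[299.5,238.5],.165);d=q-p
print('top edge',p,q,(p+q)/2,np.linalg.norm(d),np.arctan2(-d[0],d[1]))
cw=ctrl.calibration('wrist');im=ctrl.get_image('wrist');cv2.imwrite('pics/w1.png',im)
for n in ('blue_bin',):
  for r in ctrl.landmark_of('wrist',n)[:2]: print(n,r,onz(cw,r['position'],0))
print(totool([.562,-.004,.30]),ctrl.get_obs()['q'])
R=np.array(cw['R']);print('cam',-R.T@np.array(cw['t']),R[2])
E
```

```text
t: 1.52
tool_pos: [0.3609, -0.3782, 0.3322]
tool_rot: [2.731, 1.55, 0.0]
contact_force: [0.2, -0.3, -0.0]
opening: 0.0857
grip_force: 0.0
top edge [ 0.568 -0.049  0.165] [0.555 0.05  0.165] [0.561 0.    0.165] 0.09922191178745562 0.12753166530570567
blue_bin {'position': [397.7, 93.9], 'score': 0.57} [ 0.495 -0.33   0.   ]
[42.232 -1.953  3.456] [-0.947 -0.235  1.712  0.002  1.659 -0.412]
cam [ 0.394 -0.321  0.475] [-0.133 -0.224 -0.965]
```

```bash
python3 -m handwheel '[[[5.9,-0.2,0],[0,0,-0.14]],[[11.8,-0.4,0],[0,0,-0.28]],[[17.7,-0.7,0.5],[0,0,-0.42]],[[23.6,-1,1],[0,0,-0.56]],[[29.6,-1.3,2],[0,0,-0.7]]]'
python3 - <<'E'
from h import *
np.set_printoptions(precision=3,suppress=True)
cw=ctrl.calibration('wrist');im=ctrl.get_image('wrist');cv2.imwrite('pics/w2.png',im)
for n,z in (('guard_center',.0975),('handle',.11),('slots',.03),('lid_hinge',.074)):
  for r in ctrl.landmark_of('wrist',n)[:3]: print(n,np.round(r['position'],1),r['score'],onz(cw,r['position'],z))
o=ctrl.get_obs();print(totool([.562,-.002,.25]),o['q'],Ro.from_rotvec(o['tool_rot']).as_matrix())
print(proj(cw,[.562,-.002,.165]))
E
```

```text
t: 2.25
tool_pos: [0.5025, -0.1187, 0.3115]
tool_rot: [2.036, 2.391, 0.0]
contact_force: [0.5, 0.4, 0.1]
opening: 0.0852
grip_force: 0.0
guard_center [413.5  83.3] 0.6 [0.565 0.    0.097]
handle [443.4  82.5] 0.58 [0.586 0.003 0.11 ]
slots [397.2  94.2] 0.68 [ 0.566 -0.002  0.03 ]
lid_hinge [594.7  90.7] 0.78 [0.731 0.023 0.074]
lid_hinge [591.1  89.9] 0.55 [0.727 0.023 0.074]
[10.739  7.806  6.094] [-0.379 -0.246  1.76  -0.001  1.628 -0.535] [[-0.155  0.988 -0.001]
 [ 0.988  0.155 -0.   ]
 [-0.    -0.001 -1.   ]]
[np.float64(431.57704959108986), np.float64(73.3701760151659)]
```

View pics/w2.png

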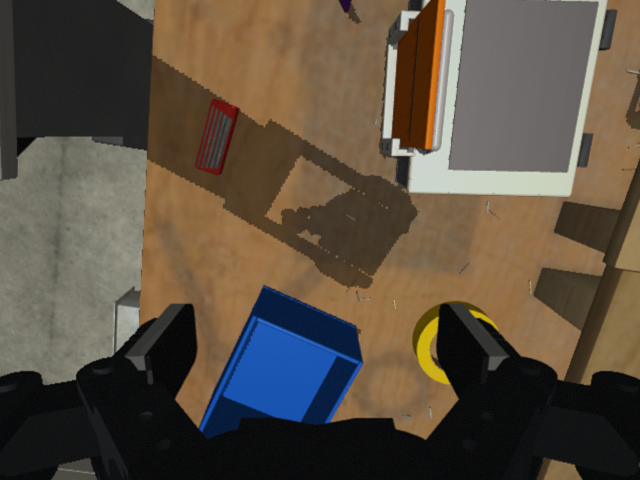

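The picture shows the orange panel's bright top edge at about columns 432-443, rows 0-150. The steel bar is just behind it at column ~447, and the blue bin is at the lower left.

```bash
python3 -m handwheel '[[[3.6,2.7,2],[0,0,0.015]],[[7.2,5.5,4],[0,0,0.015]],[[10.7,8.1,6.5],[0,0,0.015]],[[10.7,8.1,8],[0,0,0.015]]]' 0
python3 - <<'E'
from h import *
np.set_printoptions(precision=3,suppress=True)
cw=ctrl.calibration('wrist');im=ctrl.get_image('wrist');cv2.imwrite('pics/w3.png',im)
o=ctrl.get_obs();print(o['t'],o['tool_pos'],o['opening'],Ro.from_rotvec(o['tool_rot']).as_matrix()[:,1])
print(proj(cw,[.562,-.002,.165]),proj(cw,np.array(o['tool_pos'])-[0,0,.04]))
hsv=cv2.cvtColor(im,cv2.COLOR_BGR2HSV);m=cv2.inRange(hsv,(5,180,60),(16,255,255));print(m.sum()/255)
for r in range(0,480,20):
    x=np.where(m[r,:]>0)[0]
    if len(x)>3: print(r,x.min(),x.max(),im[r,x.min()+1],im[r,x.max()-1])
E
```

```text
t: 3.0
tool_pos: [0.5652, -0.0013, 0.2299]
tool_rot: [-2.058, -2.372, 0.001]
contact_force: [-0.4, -0.2, -0.1]
opening: 0.0427
grip_force: 0.0
3.05 [ 0.564 -0.002  0.228] 0.0429544236240979 [ 0.99   0.14  -0.005]
[np.float64(310.2092155209969), np.float64(261.8502583545164)] [np.float64(313.2046149111478), np.float64(277.1324130253209)]
1550.0
160 313 317 [ 2 35 76] [ 4 35 75]
180 311 318 [ 32 115 188] [ 30 112 193]
200 311 318 [  0  54 117] [  5  57 116]
220 130 318 [22 37 70] [ 22 113 206]
240 311 318 [  5  56 116] [  7  55 115]
260 311 318 [  8  55 116] [  6  53 113]
280 98 318 [ 54  63 163] [  5  53 113]
300 311 317 [  4  54 114] [  2  53 113]
320 310 318 [  1  49 106] [  4  51 109]
340 310 317 [  4  49 106] [  0  50 111]
```

View pics/w3.png

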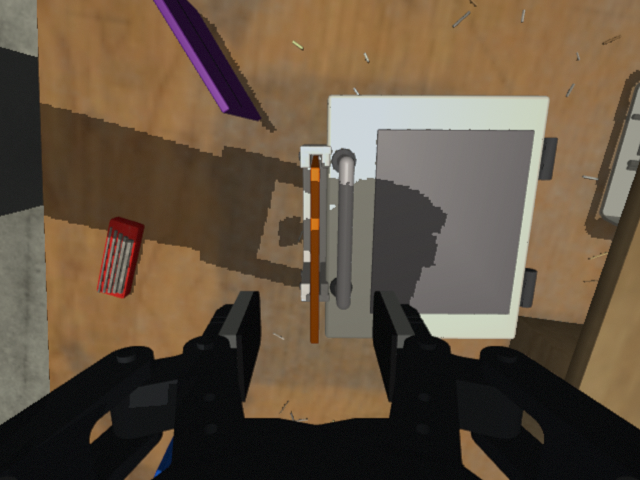

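The orange top edge runs from (315,160) to (314,342), between the open fingers. The bar at column 345 lies behind it.

```bash
python3 - <<'E'
from h import *
np.set_printoptions(precision=3,suppress=True)
cw=ctrl.calibration('wrist');o=ctrl.get_obs()
p,q=onz(cw,[314.8,159],.165),onz(cw,[313.8,343],.165);d=p-q
print(p,q,(p+q)/2,np.linalg.norm(d),np.arctan2(-d[0],d[1]))
print(o['tool_pos'],totool(np.r_[((p+q)/2)[:2],.127]))
print(onz(cw,[345,160],.11),onz(cw,[344,306],.11))
E
```

```text
[0.555 0.052 0.165] [ 0.569 -0.05   0.165] [0.562 0.001 0.165] 0.10237029057551449 0.1346066474050762
[ 0.564 -0.002  0.228] [ 0.331 -0.08  10.081]
[0.574 0.051 0.11 ] [ 0.59  -0.049  0.11 ]
```

```bash
python3 -m handwheel '[[[0.3,-0.1,4],[0,0,0]],[[0.3,-0.1,7],[0,0,0]],[[0.3,-0.1,9],[0,0,0]],[[0.3,-0.1,10.1],[0,0,0]],[[0.3,-0.1,10.1],[0,0,0]]]' 0
python3 -m handwheel '[[[0,0,0],[0,0,0]],[[0,0,0],[0,0,0]],[[0,0,0],[0,0,0]],[[0,0,0],[0,0,0]],[[0,0,0],[0,0,0]]]' 1 40
```

```text
t: 3.68
tool_pos: [0.5636, 0.0009, 0.1303]
tool_rot: [-2.059, -2.372, 0.0]
contact_force: [-0.8, -0.0, 0.3]
opening: 0.0432
grip_force: 0.0
t: 4.3
tool_pos: [0.5645, 0.0015, 0.1316]
tool_rot: [2.057, 2.372, 0.002]
contact_force: [0.0, 0.5, 4.7]
opening: 0.004
grip_force: 40.3
```

```bash
python3 -m handwheel '[[[0,0,-1],[0,0,0]],[[0,0,-2.5],[0,0,0]],[[0,0,-4],[0,0,0]],[[0,0,-5.5],[0,0,0]],[[0,0,-7],[0,0,0]]]'
python3 -m handwheel '[[[0,0,-2],[0,0,0]],[[0,0,-4],[0,0,0]],[[0,0,-6],[0,0,0]],[[0,0,-8],[0,0,0]],[[0,0,-8],[0,0,0]]]'
python3 - <<'E'
from h import *
np.set_printoptions(precision=3,suppress=True)
cw=ctrl.calibration('wrist');im=ctrl.get_image('wrist');s=ctrl.get_image('side');c=ctrl.get_image('scene')
o=ctrl.get_obs();print(o['t'],o['tool_pos'],o['q'],Ro.from_rotvec(o['tool_rot']).as_matrix())
cv2.imwrite('pics/l1.png',np.hstack([cv2.resize(im,(400,300)),cv2.resize(c[130:330,220:480],(390,300))]))
d=-.29-.135
print(totool([.493,-.331,.275]))
E
```

```text
t: 4.92
tool_pos: [0.5637, 0.0015, 0.2017]
tool_rot: [2.058, 2.373, 0.001]
contact_force: [0.0, 0.1, -0.7]
opening: 0.0042
grip_force: 39.2
t: 5.55
tool_pos: [0.5647, 0.0014, 0.2832]
tool_rot: [2.056, 2.371, 0.004]
contact_force: [0.1, -0.1, -0.7]
opening: 0.0044
grip_force: 39.3
5.7 [0.563 0.002 0.279] [-0.129 -0.118  1.7   -0.     1.561 -0.271] [[-0.142  0.99  -0.002]
 [ 0.99   0.142  0.   ]
 [ 0.    -0.002 -1.   ]]
[-31.924 -11.655   0.436]
```

View pics/l1.png

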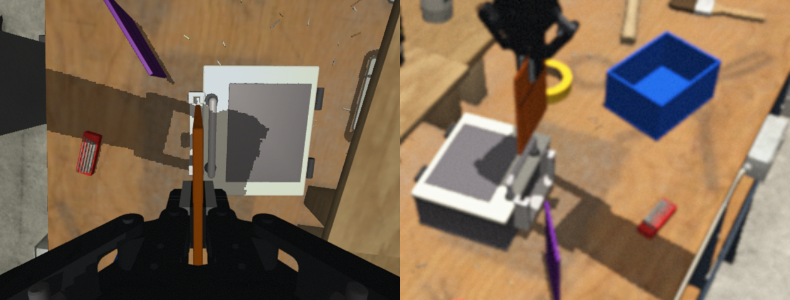

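The wrist and scene crops show the panel out of the slots, hanging upright between the fingers, with the handle clear.

```bash
python3 -m handwheel '[[[-4,-1.5,0],[0,0,0.07]],[[-9.5,-3.5,0],[0,0,0.16]],[[-15,-5.5,0],[0,0,0.25]],[[-20.5,-7.5,0],[0,0,0.34]],[[-26,-9.5,0],[0,0,0.43]]]'
python3 - <<'E'
from h import *
np.set_printoptions(precision=3,suppress=True)
cw=ctrl.calibration('wrist');im=ctrl.get_image('wrist');cv2.imwrite('pics/b1.png',im)
for r in ctrl.landmark_of('wrist','blue_bin')[:2]: print(r,onz(cw,r['position'],0))
o=ctrl.get_obs();print(o['t'],o['tool_pos'],Ro.from_rotvec(o['tool_rot']).as_matrix()[:,1])
print(totool([.493,-.331,.275]))
E
```

```text
t: 6.32
tool_pos: [0.5053, -0.2707, 0.2788]
tool_rot: [-2.518, -1.875, 0.001]
contact_force: [0.8, -0.1, -1.1]
opening: 0.0044
grip_force: 39.2
{'position': [320.4, 254.6], 'score': 0.69} [ 0.492 -0.329  0.   ]
6.425 [ 0.504 -0.274  0.278] [ 0.957 -0.291 -0.003]
[-5.809  0.586  0.352]
```

```bash
python3 -m handwheel '[[[-2.5,0.3,0],[0,0,0]],[[-4.5,0.5,0],[0,0,0]],[[-5.7,0.6,0],[0,0,0]],[[-5.7,0.6,0],[0,0,0]]]'
python3 - <<'E'
from h import *
np.set_printoptions(precision=3,suppress=True)
a=ctrl.get_image('wrist');c=ctrl.get_image('scene')
o=ctrl.get_obs();print(o['t'],o['tool_pos'],Ro.from_rotvec(o['tool_rot']).as_matrix()[:,1])
cv2.imwrite('pics/b2.png',np.hstack([cv2.resize(a,(400,300)),cv2.resize(c[90:290,300:560],(390,300))]))
E
```

```text
t: 6.92
tool_pos: [0.4959, -0.3258, 0.2799]
tool_rot: [-2.517, -1.878, -0.0]
contact_force: [0.6, -0.0, -0.6]
opening: 0.0044
grip_force: 39.2
7.025 [ 0.496 -0.325  0.28 ] [ 0.959 -0.284 -0.   ]
```

View pics/b2.png

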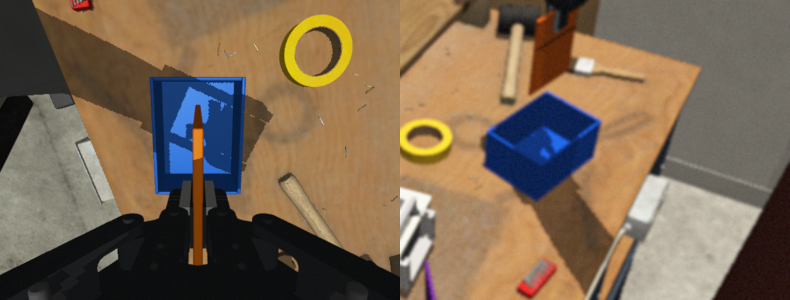

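```bash
python3 -m handwheel '[[[-0.4,0,3.5],[0,0,0]],[[-0.5,0,7.5],[0,0,0]],[[-0.5,0,11.5],[0,0,0]],[[-0.5,0,14.5],[0,0,0]],[[-0.5,0,16.3],[0,0,0]]]'
python3 -m handwheel '[[[0,0,0.2],[0,0,0]],[[0,0,0.4],[0,0,0]],[[0,0,0.5],[0,0,0]],[[0,0,0.5],[0,0,0]]]'
```

```text
t: 7.65
tool_pos: [0.4941, -0.3292, 0.1154]
tool_rot: [-2.514, -1.879, 0.0]
contact_force: [-0.2, 0.2, -0.9]
opening: 0.0046
grip_force: 39.2
t: 8.15
tool_pos: [0.495, -0.3309, 0.1133]
tool_rot: [2.516, 1.879, 0.001]
contact_force: [0.5, 0.1, -1.0]
opening: 0.0048
grip_force: 39.2
```

```bash
python3 -m handwheel '[[[0,0,0.1],[0,0,0]],[[0,0,0.2],[0,0,0]],[[0,0,0.3],[0,0,0]],[[0,0,0.4],[0,0,0]],[[0,0,0.4],[0,0,0]]]'
python3 -m handwheel '[[[0,0,0.1],[0,0,0]],[[0,0,0.2],[0,0,0]],[[0,0,0.2],[0,0,0]]]'
```

```text
t: 8.78
tool_pos: [0.4945, -0.3304, 0.1081]
tool_rot: [-2.517, -1.88, 0.0]
contact_force: [-0.1, 0.6, -0.9]
opening: 0.0047
grip_force: 39.2
t: 9.15
tool_pos: [0.4947, -0.3306, 0.1067]
tool_rot: [2.517, 1.879, 0.0]
contact_force: [-0.5, 0.8, 0.1]
opening: 0.0044
grip_force: 39.6
```

```bash
python3 -m handwheel '[[[0,0,0.1],[0,0,0]],[[0,0,0.1],[0,0,0]]]'
python3 -m handwheel '[[[0,0,0],[0,0,0]],[[0,0,0],[0,0,0]],[[0,0,0],[0,0,0]],[[0,0,0],[0,0,0]]]' 0.1
python3 -m handwheel '[[[0,0,-2],[0,0,0]],[[0,0,-5],[0,0,0]],[[0,0,-9],[0,0,0]],[[0,0,-13],[0,0,0]],[[0,0,-17],[0,0,0]]]'
python3 - <<'E'
from h import *
np.set_printoptions(precision=3,suppress=True)
a=ctrl.get_image('wrist');c=ctrl.get_image('scene');s=ctrl.get_image('side')
o=ctrl.get_obs();print(o['t'],o['tool_pos'],Ro.from_rotvec(o['tool_rot']).as_matrix()[:,1],totool([.581,.002,.27]))
cv2.imwrite('pics/b3.png',np.hstack([cv2.resize(a,(400,300)),cv2.resize(c[90:290,300:560],(390,300))]))
E
```

```text
t: 9.4
tool_pos: [0.495, -0.3307, 0.1067]
tool_rot: [2.516, 1.879, 0.001]
contact_force: [-1.4, 1.3, 5.4]
opening: 0.0044
grip_force: 40.3
t: 9.9
tool_pos: [0.4944, -0.3304, 0.1051]
tool_rot: [-2.517, -1.879, 0.0]
contact_force: [0.5, 0.2, -0.5]
opening: 0.0385
grip_force: 0.0
t: 10.52
tool_pos: [0.4946, -0.3306, 0.2786]
tool_rot: [2.516, 1.878, 0.001]
contact_force: [0.7, 0.3, -0.1]
opening: 0.0386
grip_force: 0.0
10.675 [ 0.496 -0.332  0.281] [ 0.959 -0.284  0.008] [34.407 -1.318  0.934]
```

View pics/b3.png

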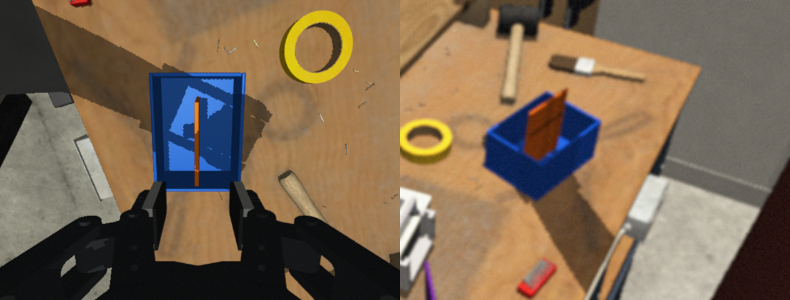

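The panel stands upright near the middle of the bin, released. Next I go to the handle.

```bash
python3 -m handwheel '[[[5.5,-0.2,0],[0,0,-0.08]],[[11,-0.4,0],[0,0,-0.17]],[[16.5,-0.6,0],[0,0,-0.25]],[[22,-0.9,0.5],[0,0,-0.34]],[[27.5,-1.1,1],[0,0,-0.42]]]'
python3 - <<'E'
from h import *
np.set_printoptions(precision=3,suppress=True)
o=ctrl.get_obs();print(o['t'],o['tool_pos'],Ro.from_rotvec(o['tool_rot']).as_matrix()[:,1],totool([.582,.001,.22]))
E
```

```text
t: 11.3
tool_pos: [0.5617, -0.0618, 0.2645]
tool_rot: [-2.067, -2.365, 0.001]
contact_force: [1.2, 0.0, 0.0]
opening: 0.0383
grip_force: 0.0
11.3 [ 0.562 -0.062  0.264] [ 0.991  0.134 -0.001] [5.953 2.854 4.447]
```

```bash
python3 -m handwheel '[[[2,1,1],[0,0,0]],[[4,2,3],[0,0,0]],[[6,2.9,4.4],[0,0,0]],[[6,2.9,4.4],[0,0,0]]]'
python3 - <<'E'
from h import *
np.set_printoptions(precision=3,suppress=True)
cw=ctrl.calibration('wrist');a=ctrl.get_image('wrist');cv2.imwrite('pics/h1.png',a)
for r in ctrl.landmark_of('wrist','handle')[:2]: print(r,onz(cw,r['position'],.11))
for n in ('lid_hinge',):
  for r in ctrl.landmark_of('wrist',n)[:2]: print(r,onz(cw,r['position'],.074))
o=ctrl.get_obs();print(o['t'],o['tool_pos'],Ro.from_rotvec(o['tool_rot']).as_matrix()[:,1])
E
```

```text
t: 11.8
tool_pos: [0.5816, 0.0009, 0.2187]
tool_rot: [-2.065, -2.362, 0.004]
contact_force: [0.1, -0.6, 0.5]
opening: 0.0384
grip_force: 0.0
{'position': [318.6, 241.2], 'score': 0.74} [0.583 0.001 0.11 ]
{'position': [523.9, 226.6], 'score': 0.6} [0.731 0.023 0.074]
11.95 [ 0.583 -0.001  0.222] [0.991 0.131 0.   ]
```

View pics/h1.png

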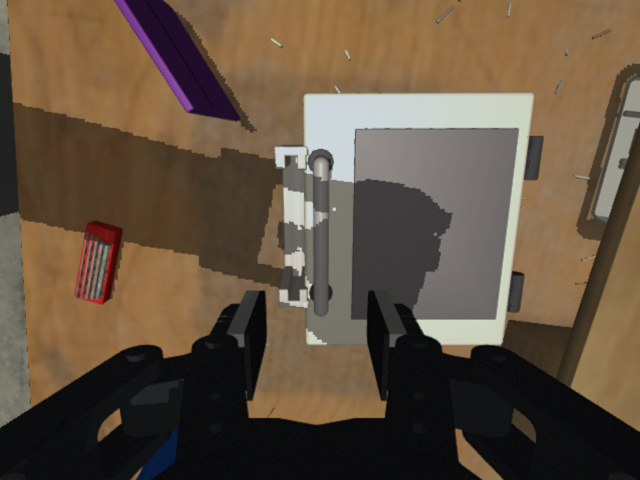

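The handle bar lies at column ~320, rows 160-300, its middle at (319,241). It is centred between the fingers and nothing obstructs it.

```bash
python3 -m handwheel '[[[0.1,0.05,4],[0,0,0]],[[0.1,0.05,8],[0,0,0]],[[0.1,0.05,11],[0,0,0]],[[0.1,0.05,12.5],[0,0,0]],[[0.1,0.05,12.7],[0,0,0]]]'
python3 -m handwheel '[[[0,0,0],[0,0,0]],[[0,0,0],[0,0,0]],[[0,0,0],[0,0,0]],[[0,0,0],[0,0,0]]]' 1 80
```

```text
t: 12.58
tool_pos: [0.5831, 0.0001, 0.0941]
tool_rot: [-2.071, -2.362, 0.001]
contact_force: [0.1, -0.3, -1.4]
opening: 0.0389
grip_force: 0.0
t: 13.08
tool_pos: [0.584, 0.0003, 0.0963]
tool_rot: [2.069, 2.362, 0.001]
contact_force: [-3.9, -1.6, 6.4]
opening: 0.007
grip_force: 78.3
```

```bash
python3 -m handwheel '[[[0,0,0],[0,0,0]],[[0,0,0],[0,0,0]],[[0,0,0.2],[0,0,0]],[[0,0,0.45],[0,0,0]],[[0,0,0.45],[0,0,0]]]' 0.4
python3 -m handwheel '[[[0,0,0],[0,0,0]],[[0,0,0],[0,0,0]],[[0,0,0],[0,0,0]],[[0,0,0],[0,0,0]],[[0,0,0],[0,0,0]]]' 1 60
python3 -c "
from station import ctrl
for i in range(4):
    ctrl.get_image('wrist');o=ctrl.get_obs();print(o['t'],o['tool_pos'],o['opening'],o['grip_force'],o['contact_force'])"
```

```text
t: 13.7
tool_pos: [0.583, 0.0007, 0.0892]
tool_rot: [-2.07, -2.362, 0.001]
contact_force: [0.3, -0.5, 0.7]
opening: 0.0256
grip_force: 0.0
t: 14.32
tool_pos: [0.5839, 0.0007, 0.0899]
tool_rot: [2.069, 2.362, 0.002]
contact_force: [5.7, 1.0, -3.8]
opening: 0.0079
grip_force: 58.4
14.375 [0.58390855 0.00074766 0.08988188] 0.007894640214726531 58.39608907699585 [ 5.32126815  0.8030995  -4.19796431]
14.425 [0.58389648 0.00075869 0.08986072] 0.007671140084559239 58.39601755142212 [ 5.26321746  1.11377524 -3.90053513]
14.475 [0.58390532 0.00076256 0.089903  ] 0.007866954895470502 58.39593529701233 [ 5.63699078  0.05091113 -3.50330024]
14.525 [0.58389949 0.00076545 0.08986066] 0.007959766525595892 58.395954966545105 [ 5.19140903  1.20333387 -4.16959238]
```

```bash
python3 -m handwheel '[[[0,0.02,-0.08],[0,0,0]],[[0,0.04,-0.16],[0,0,0]],[[0,0.05,-0.2],[0,0,0]],[[0,0.05,-0.2],[0,0,0]]]' - 80
python3 -m handwheel '[[[0,0.02,-0.08],[0,0,0]],[[0,0.03,-0.12],[0,0,0]],[[0,0.03,-0.12],[0,0,0]]]'
```

```text
t: 15.02
tool_pos: [0.5842, 0.0008, 0.0912]
tool_rot: [2.07, 2.362, 0.002]
contact_force: [6.3, 0.6, -6.2]
opening: 0.0072
grip_force: 77.8
t: 15.4
tool_pos: [0.5842, 0.0008, 0.0915]
tool_rot: [2.07, 2.363, 0.001]
contact_force: [8.3, 0.3, -11.0]
opening: 0.0074
grip_force: 77.7
```

```bash
python3 -m handwheel '[[[0,0.1,-0.04],[0,0,0]],[[0,0.15,-0.08],[0,0,0]],[[0,0.15,-0.08],[0,0,0]]]'
python3 -m handwheel '[[[0,0.02,-0.05],[0,0,0]],[[0,0.02,-0.05],[0,0,0]]]'
```

```text
t: 15.78
tool_pos: [0.5843, 0.0009, 0.092]
tool_rot: [-2.069, -2.361, 0.003]
contact_force: [4.6, -0.9, -12.5]
opening: 0.0075
grip_force: 77.6
t: 16.02
tool_pos: [0.5844, 0.0009, 0.0923]
tool_rot: [-2.069, -2.361, 0.003]
contact_force: [4.6, -1.3, -15.4]
opening: 0.0074
grip_force: 77.7
```

```bash
python3 -m handwheel '[[[0,0.02,-0.04],[0,0,0]],[[0,0.02,-0.04],[0,0,0]]]'
python3 -m handwheel '[[[0,0.02,-0.03],[0,0,0]],[[0,0.02,-0.03],[0,0,0]]]'
```

```text
t: 16.27
tool_pos: [0.5844, 0.0009, 0.0924]
tool_rot: [-2.068, -2.361, 0.004]
contact_force: [5.0, -1.7, -17.0]
opening: 0.0076
grip_force: 77.6
t: 16.52
tool_pos: [0.5845, 0.0009, 0.0927]
tool_rot: [-2.068, -2.361, 0.004]
contact_force: [4.4, -1.0, -15.0]
opening: 0.0073
grip_force: 77.8
```

```bash
python3 -m handwheel '[[[0,0.01,-0.04],[0,0,0]],[[0,0.01,-0.04],[0,0,0]]]'
python3 -m handwheel '[[[0,0.01,-0.04],[0,0,0]],[[0,0.01,-0.04],[0,0,0]]]'
```

```text
t: 16.77
tool_pos: [0.5853, 0.001, 0.0953]
tool_rot: [-2.069, -2.362, 0.003]
contact_force: [-1.0, -0.8, -7.6]
opening: 0.0077
grip_force: 78.6
t: 17.02
tool_pos: [0.5856, 0.001, 0.0962]
tool_rot: [-2.069, -2.362, 0.003]
contact_force: [-5.4, -1.1, -5.6]
opening: 0.0073
grip_force: 78.8
```

```bash
python3 -m handwheel '[[[0,0.01,-0.15],[0,0,0]],[[0,0.05,-0.3],[0,0,0]],[[0,0.1,-0.45],[0,0,0]],[[0,0.14,-0.6],[0,0,0]],[[0,0.14,-0.6],[0,0,0]]]'
python3 -m handwheel '[[[0,0.05,-0.15],[0,0,0]],[[0,0.1,-0.3],[0,0,0]],[[0,0.14,-0.4],[0,0,0]],[[0,0.14,-0.4],[0,0,0]]]'
python3 - <<'E'
from h import *
np.set_printoptions(precision=3,suppress=True)
o=ctrl.get_obs();print(o['tool_pos'],o['contact_force'],Ro.from_rotvec(o['tool_rot']).as_matrix()[:,2])
ims={c:ctrl.get_image(c) for c in ('scene','side','wrist')}
for c in ims: cv2.imwrite(f'pics/f_{c}.png',ims[c])
L=[]
for c in ('scene','side'):
    r=ctrl.landmark_of(c,'handle')[:2];print(c,r)
cv2.imwrite('pics/f1.png',np.hstack([cv2.resize(ims['side'][210:300,235:340],(467,400),interpolation=cv2.INTER_CUBIC),cv2.resize(cv2.imread('pics/side0.png')[210:300,240:310],(311,400),interpolation=cv2.INTER_CUBIC)]))
E
```

```text
t: 17.65
tool_pos: [0.5874, 0.0013, 0.1023]
tool_rot: [-2.069, -2.363, 0.001]
contact_force: [-5.1, -2.0, -4.4]
opening: 0.0071
grip_force: 78.9
t: 18.15
tool_pos: [0.5887, 0.0015, 0.1059]
tool_rot: [-2.069, -2.362, 0.002]
contact_force: [-4.8, -2.0, -5.4]
opening: 0.0075
grip_force: 78.8
[0.589 0.001 0.106] [-4.834 -1.973 -5.444] [-0.002 -0.    -1.   ]
scene [{'position': [193.7, 332.6], 'score': 0.66}, {'position': [298.0, 231.5], 'score': 0.65}]
side [{'position': [305.0, 230.7], 'score': 0.74}]
```

View pics/f1.png

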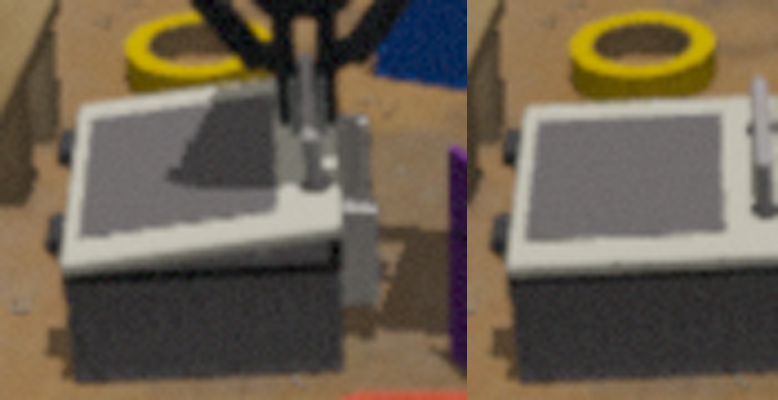

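The crop shows the lid tilted open with the fingers on the bar and a wedge gap at the front. The lift so far is about 16 mm of 18. I check that by triangulation while adding the last 2 mm.

```bash
python3 - <<'E'
from h import *
ca,cb=ctrl.calibration('scene'),ctrl.calibration('side')
print(tri([(ca,[302.1,236.8]),(cb,[307.1,237.4])]),tri([(ca,[298.0,231.5]),(cb,[305.0,230.7])]))
E
python3 -m handwheel '[[[0,0.03,-0.1],[0,0,0]],[[0,0.07,-0.22],[0,0,0]],[[0,0.07,-0.22],[0,0,0]],[[0,0.07,-0.22],[0,0,0]]]'
python3 - <<'E'
from h import *
ims={c:ctrl.get_image(c) for c in ('scene','side')}
P={c:[r['position'] for r in ctrl.landmark_of(c,'handle')[:2]] for c in ims};print(P)
for i in range(8): ctrl.get_image('side')
o=ctrl.get_obs();print(o['t'],o['tool_pos'],o['contact_force'],o['opening'],o['grip_force'],abs(np.array(o['dq'])).max())
hsv=cv2.cvtColor(ims['scene'],cv2.COLOR_BGR2HSV)
m=cv2.inRange(hsv,(5,180,60),(16,255,255))[100:225,350:450]; n,l,s,c=cv2.connectedComponentsWithStats(m)
print([(list(s[i]+[350,100,0,0,0])) for i in range(1,n) if s[i,4]>50])
E
```

```text
[5.80785789e-01 1.72625052e-04 1.10925514e-01] [0.58432606 0.00983504 0.13504604]
t: 18.9
tool_pos: [0.5894, 0.0016, 0.108]
tool_rot: [-2.069, -2.362, 0.001]
contact_force: [-5.2, -1.9, -5.6]
opening: 0.0073
grip_force: 78.8
{'scene': [[299.4, 231.1]], 'side': [[300.4, 228.0], [248.9, 253.1]]}
19.5 [0.5894225  0.00154897 0.10795563] [-4.77331286 -2.49367797 -5.62234921] 0.007240783402144084 78.75660181045532 0.0015339048981374216
[[np.int64(384), np.int64(161), np.int64(24), np.int64(34), np.int64(615)]]
```

```bash
python3 - <<'E'
from h import *
np.set_printoptions(precision=1,suppress=True)
cb=ctrl.calibration('side');yaw=.135;ex=np.array([np.cos(yaw),np.sin(yaw),0]);ey=np.array([-ex[1],ex[0],0])
H=np.array([.5835,.001,0])+.147*ex+[0,0,.074]
for th in (0,.08,.11,.126,.14):
    f=lambda x,z:np.array(proj(cb,H+(x*np.cos(th)-z*np.sin(th)*-1)*ex+np.array([0,0,-x*np.sin(th)+z*np.cos(th)])+.093*ey))
    print(th,'front top/bottom',f(-.159,.006),f(-.159,-.004),'hinge side',f(-.005,.006))
def edge(im,c):
    g=cv2.cvtColor(im,cv2.COLOR_BGR2GRAY)[:,c];return g
a=cv2.imread('pics/f_side.png');b=ctrl.get_image('side');z=cv2.imread('pics/side0.png')
for c in (300,305,309):
    for n,i in (('0',z),('f',a),('now',b)): print(c,n,edge(i,c)[245:280])
E
```

```text
0 front top/bottom [312.8 267. ] [312.9 270.6] hinge side [248.5 270. ]
0.08 front top/bottom [312.2 262.5] [312.7 266.1] hinge side [248.3 269.9]
0.11 front top/bottom [311.9 260.8] [312.5 264.4] hinge side [248.2 269.9]
0.126 front top/bottom [311.7 259.9] [312.3 263.5] hinge side [248.1 269.8]
0.14 front top/bottom [311.5 259.1] [312.2 262.7] hinge side [248.1 269.8]
300 0 [191 191 190 190 193 191 191 191 192 192 191 190 190 191 191 191 191 190
 191 192 190 187 170 127  96  57  38  48  48  46  50  45  42  47  45]
300 f [120 117 117 119 118 124 158 189 194 194 193 193 193 192 194 192 188 168
 123  93  72  63  61  55  38  10  27  40  46  46  43  49  50  55  54]
300 now [119 118 117 119 122 139 173 191 195 192 195 193 193 194 192 191 170 124
  99  80  60  60  62  57  43  24  33  48  48  47  46  51  53  50  53]
305 0 [141 132 103  85  84  84  89  85  91  88  89  70  74 116 166 190 191 190
 191 190 192 188 164 117  84  46  36  42  45  47  42  45  44  45  47]
305 f [ 84  81  82  81  80  79  76  84 146 190 193 194 194 194 192 192 175 137
 105  82  63  59  62  52  33  16  33  49  50  48  52  53  52  54  54]
305 now [ 88  87  83  81  78  76  78 126 174 192 191 193 195 192 191 181 150 106
  87  66  64  59  58  49  35  23  32  45  51  50  45  49  52  50  50]
309 0 [170 171 172 172 174 170 162 162 160 159 146 104  81 123 169 189 190 191
 192 191 192 185 158 113  77  37  34  46  46  46  49  44  44  49  40]
309 f [159 185 169 125 109  94 121 165 190 192 193 195 194 194 194 186 158 111
  83  45  36  35  35  23  27  26  34  48  48  52  47  48  47  48  51]
309 now [185 170 122 113 103 120 162 186 191 194 193 193 194 194 188 164 119  90
  53  35  31  35  32  29  17  25  36  54  54  50  46  47  46  48  52]
```

The lid edge in the side view has risen 6.85 px, where 6.8 px is expected for 0.126 rad, so the gap is about 20 mm. The panel still stands in the bin and the arm is steady, so I hand the job in.

```bash
python3 -c "
from station import ctrl
print(ctrl.finish_job())"
```

```text
the job is handed in; nothing more can be done
None
```

The job is handed in at about 20 s: the orange guard stands upright, released, in the blue bin, and the lid's seal broke without the lid flying up. The arm is still gripping the handle, steady, with a front gap of about 20 mm.

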